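# Put the stray ink bottle back into its carousel bay

### The arm

A 6-joint arm with a two-finger parallel gripper is mounted at the origin on the work surface. World frame = base frame: x ahead of the robot, y to its left, z up, the work surface at z = 0. Lengths are in m, angles in rad, forces in N, time in s.
With the tool pointing down it reaches from about 0.4 to 0.925 m from the base axis. Payload 12.5 kg.
Tool frame: the origin (TCP) lies on the centre line of the jaws, within the pads' length; the fingertips stand ctrl.nose_length ahead of it and the grasp point (between the pads) lies 3 mm ahead of it (ctrl.nose_length is the distance from the TCP to the fingertips, in m); z points along the fingers, y is the line along which they close (so a half turn about z gives the same grasp; the last joint's range is limited). The gripper opens to 95 mm and grips with 3 to 60 N. Pads are 20 mm wide; open, the fingers measure 119 mm over their backs; the gripper's body (75 mm by 180 mm) begins 59 mm behind the grasp point.
Start: joints at [1.23, 0.491, 1.559, -0, 1.092, -0.106], TCP at [0.145, 0.608, 0.237] pointing down, gripper open.
Joint ranges: [-3.1, 3.1], [-0.84, 2.19], [0.05, 2.79], [-1.13, 4.28], [0.06, 2.93], [-2.69, 2.69]. Speed limits (rad/s): [2.22, 2.22, 2.79, 3.14, 3.14, 3.14].

### API

Orientations are given as a unit quaternion [w, x, y, z].
In Python, from workcell import ctrl gives the robot as it stands. The module is installed in compiled form; this text tells all that it offers.
- The arm moves only by the tool send_rows, never from a script. Its argument "steps" is a list of rows, each an object with "delta_pos": the shift along the tool's x, y, z as a fraction of full scale, a list of three; "twist": the turn about the tool's z as a fraction of full scale. A call has 1 to 12 rows; each row shifts and turns the commanded pose from where the row before left it, along the tool's axes as they then stand; what a row does not reach is not made up. Full scale, the value 1, is 0.025 m for a shift and 0.08 rad for a turn. A row lasts 1/12 s, in which the tool goes at most 41.7 mm and 7.16 degrees, less where a joint would pass 70% of its speed; a pose out of reach is approached as far as the arm can. A call with a number of a shift or a turn outside -1 to 1 is refused whole. A call with a gripper value outside its range is refused whole. "hand" is the opening, from -1 (shut) to 1 (fully open), set as the call begins (left out, the last holds). The fingers move at their own pace and stop on an object; the grip force is fixed at half the most. Time passes only in rows, so rows that do not move let the fingers close. It gives the time, the measured TCP pose, the force, the opening and the grip force at its end, in the units of the state.
- ctrl.get_state(): the state, without advancing time (a new reading comes with each control period).
- ctrl.snapshot(name): name is "side" or "top"; returns a dict with "pixels" (480x640x3 uint8, red, green, blue), "intrinsics" (3x3 intrinsics, pixels), "k1" (the pictures are not rectified: a ray, as slopes to the right and down, at radius r is drawn at 1 + k1 r^2 times it, then the intrinsics apply), "cam_to_world" (4x4, takes a point from camera to world coordinates). Camera axes: x right, y down, z forward; pixel columns grow to the right and rows downward; lengths in m; the calibration is good to about 2 mm. A picture is of the moment at which its call begins. There is no depth.
- ctrl.job_done(): hands the job in; it is judged then, once.
The state is a dict: "t": time; "joint_positions": joint angles; "joint_velocities": joint speeds; "effort": joint torques, N m; "tool_pos": TCP position; "eef_rot": TCP orientation; "contact_force": force on the tool from outside, world axes, zero at the start; "torque": the same for the moment, N m; "gripper_width": finger opening in m; "gripper_force": force on a finger pad.
Only numpy, scipy, OpenCV 4.12 (cv2) and the standard library are available. Lean on these libraries where they do the work, as an engineer would, in place of code of your own. Each camera call takes 0.05 s, during which the arm holds its last target. There are 200 camera calls.

### The job

One of the three ink bottles (blue, red or green) has been left standing on the painting. Click the ink carousel round by the knob on its roof until the bay of that same colour stands at the open front, by the orange marker, and set the bottle down gently and upright in the middle of that coloured disc. Leave the two spare inks on their tray, and do not disturb the tall green bottle, the cup or the tin.

Things in the scene. Friction and masses are not known exactly. Their poses are not given: they have to be found in the camera images.
- carousel: ink carousel, fixed: wooden turntable 260 mm diameter, flat top 20 mm above the table, under a clear flat roof. Origin on the table at the turning axis, z up; its open front is -x. Roof: x -50 to +135, y +-100 mm, 100 to 105 mm above the table, on two posts at x +128, y +-70. An orange block 12 mm tall at x -140 marks the front. Only the bay at the front is clear of the roof
- turret (a joint): rad, anticlockwise from above. Turns either way; sprung clicks at multiples of 1.257 (five bays); within 0.3 of one it pulls in; 0.2 N m passes a click. Bays clockwise from above: yellow, black, blue, red, green. At the front at 0: yellow, 1.257: black, 2.513: blue, 3.770: red, 5.027: green (+- whole turns). Yellow or black, or a point between, starts there; both hold fixed bottles
- knob (a point): grip point of the turntable's white bar knob above the roof, on the turning axis, 134 mm above the table. Bar 50 mm along this frame's x, 14 mm thick along its y, 111 to 145 mm above the table; it turns with the turntable. Below it a grey dial 96 mm diameter, top 111 mm above the table, with five dots each pointing to the bay of its colour
- front (a point): fixed point at the carousel's open front, 100 mm from the turning axis towards the orange marker, at the height of the turntable's top (20 mm above the table), where a bay's centre stands when that bay is at the front. Axes as carousel
- bay_blue (a point): centre of the blue disc (54 mm diameter) that marks the bay of the blue ink on the carousel's turntable, at the height of the turntable's top; 100 mm from the turning axis; turns with the turntable; empty at the start. Its frame's axes are the turntable's
- bay_red (a point): centre of the red disc (54 mm diameter) that marks the bay of the red ink on the carousel's turntable, at the height of the turntable's top; 100 mm from the turning axis; turns with the turntable; empty at the start. Its frame's axes are the turntable's
- bay_green (a point): centre of the green disc (54 mm diameter) that marks the bay of the green ink on the carousel's turntable, at the height of the turntable's top; 100 mm from the turning axis; turns with the turntable; empty at the start. Its frame's axes are the turntable's
- ink_blue: blue ink bottle, loose, round, upright: blue body 40 mm diameter and 44 mm tall with a pale label band, black cap 21 mm diameter on top, 70 mm tall in all, about 90 g. Origin at the centre of its underside. At the start one of the three loose inks (which one varies) stands on the painting, the other two on the spares tray
- ink_red: red ink bottle, loose, round, upright: red body 40 mm diameter and 44 mm tall with a pale label band, black cap 21 mm diameter on top, 70 mm tall in all, about 90 g. Origin at the centre of its underside. At the start one of the three loose inks (which one varies) stands on the painting, the other two on the spares tray
- ink_green: green ink bottle, loose, round, upright: green body 40 mm diameter and 44 mm tall with a pale label band, black cap 21 mm diameter on top, 70 mm tall in all, about 90 g. Origin at the centre of its underside. At the start one of the three loose inks (which one varies) stands on the painting, the other two on the spares tray
- painting: stretched canvas lying flat, ochre with dark blue strokes, 240 (x) by 200 (y) mm, 20 mm thick, fixed. Origin under its centre, on the table
- tray: dark wooden spares tray, 140 (x) by 70 (y) mm, floor 20 mm above the table, edge 8 mm higher, fixed. Origin under its centre, on the table. The two spare inks stand on it, 64 mm apart along x
- soda: tall green glass bottle, loose, 66 mm diameter to 140 mm height, then a neck of 26 to 29 mm, 234 mm tall, on the table between carousel and painting. Origin at the centre of its underside
- cup: white cup, loose, 56 mm diameter, 62 mm tall, standing on the painting near the stray ink. Origin at the centre of its underside
- tin: small closed steel tin, loose, 52 (x) by 36 (y) by 24 mm tall, lying on the painting on the other side of the stray ink from the cup. Origin at the centre of its underside

How it is judged:
At the end, for the whole second after the job is handed in: the stray ink stands upright (0.1 rad) and still within 12 mm of the middle of its colour's bay; that bay is within 10 mm of the front point, turntable at rest; the other two inks are within 15 mm of where they began, and every ink over 120 mm from the painting's centre (((horizontal distance between bay_blue and front below 0.01 m and horizontal distance between ink_blue and bay_blue below 0.012 m and z of ink_blue in the frame of front between -0.004 and 0.004 m and angle between ink_blue's own z axis and vertical below 0.1 rad and linear speed of ink_blue below 0.02 m/s and distance of each of ink_red, ink_green from where it was at the start of the episode below 0.015 m) or (horizontal distance between bay_red and front below 0.01 m and horizontal distance between ink_red and bay_red below 0.012 m and z of ink_red in the frame of front between -0.004 and 0.004 m and angle between ink_red's own z axis and vertical below 0.1 rad and linear speed of ink_red below 0.02 m/s and distance of each of ink_blue, ink_green from where it was at the start of the episode below 0.015 m) or (horizontal distance between bay_green and front below 0.01 m and horizontal distance between ink_green and bay_green below 0.012 m and z of ink_green in the frame of front between -0.004 and 0.004 m and angle between ink_green's own z axis and vertical below 0.1 rad and linear speed of ink_green below 0.02 m/s and distance of each of ink_blue, ink_red from where it was at the start of the episode below 0.015 m)) and horizontal distance between each of ink_blue, ink_red, ink_green and painting above 0.12 m and velocity of joint turret between -0.05 and 0.05 rad/s); the robot touches nothing.
It fails at once if the tall green glass bottle is pushed more than 20 mm or tipped more than 0.4 rad (distance of soda from where it was at the start of the episode above 0.02 m or angle between soda's own z axis and vertical above 0.4 rad).
It fails at once if the white cup is pushed more than 20 mm or tipped more than 0.4 rad (distance of cup from where it was at the start of the episode above 0.02 m or angle between cup's own z axis and vertical above 0.4 rad).
It fails at once if the small metal tin is pushed more than 20 mm or tipped more than 0.4 rad (distance of tin from where it was at the start of the episode above 0.02 m or angle between tin's own z axis and vertical above 0.4 rad).
It fails at once if an ink is dropped into the front bay: faster than 0.35 m/s within 10 mm above the turntable ((horizontal distance between ink_blue and front below 0.05 m and z of ink_blue in the frame of front below 0.01 m and linear speed of ink_blue above 0.35 m/s) or (horizontal distance between ink_red and front below 0.05 m and z of ink_red in the frame of front below 0.01 m and linear speed of ink_red above 0.35 m/s) or (horizontal distance between ink_green and front below 0.05 m and z of ink_green in the frame of front below 0.01 m and linear speed of ink_green above 0.35 m/s)).
It fails at once if an ink is tipped more than 0.7 rad (angle between any of ink_blue, ink_red, ink_green's own z axis and vertical above 0.7 rad).
It also fails if it takes over 72 s, if anything falls off the work surface, if the arm or the gripper's body presses on something with over 40 N, if the wrist force passes 120 N, or if a joint passes its speed limit or range.

## Working session

There is one attempt and no reset: what is moved stays moved. The work goes in short steps, Python scripts to look and compute and a tool call to move; the robot and the scene stay as the last step left them, time stands still between calls to the robot, and variables do not carry over. Pictures are saved under pics/ and viewed, at most 10 in all, crops included, and the job is handed in when it is done.

Besides the shell and the picture viewer there is one more tool, called by a JSON object that holds its "method" and its "body". send_rows: Moves the arm, as the interface text tells. Its arguments: {"type":"object","properties":{"steps":{"type":"array"},"hand":{"type":"number"}},"required":["steps"]}

```bash
mkdir -p pics; cat > h.py <<'E'
import numpy as np, cv2
from workcell import ctrl
def snap(n,f=None):
    s=ctrl.snapshot(n)
    if f: cv2.imwrite('pics/'+f,s['pixels'][:,:,::-1])
    return s
def ray(s,u,v):
    K=s['intrinsics'];k=s['k1'];M=s['cam_to_world']
    d=np.array([(u-K[0][2])/K[0][0],(v-K[1][2])/K[1][1]]);x=d.copy()
    for _ in range(20): x=d/(1+k*(x@x))
    return M[:3,3],M[:3,:3]@np.array([x[0],x[1],1])
def onz(s,u,v,z):
    o,r=ray(s,u,v); return o+r*(z-o[2])/r[2]
def proj(s,p):
    M=s['cam_to_world'];c=M[:3,:3].T@(np.array(p)-M[:3,3]);x=c[:2]/c[2];x=x*(1+s['k1']*(x@x))
    K=s['intrinsics'];return np.array([K[0][0]*x[0]+K[0][2],K[1][1]*x[1]+K[1][2]])
E
python3 -c "
from h import *
for n in('top','side'):
    s=snap(n,n+'0.png');print(n,s['cam_to_world'],s['k1'],s['intrinsics'])
print(ctrl.nose_length,ctrl.get_state())"
```

```text
top [[-0.0064808  -0.99792373  0.06407992  0.51058546]
 [-0.99973133  0.00503974 -0.02262456 -0.00602307]
 [ 0.02225464 -0.06420933 -0.99768827  1.28536099]
 [ 0.          0.          0.          1.        ]] 0.01210469707490426 [[489.12560958   0.         320.98332892]
 [  0.         489.12560958 247.89851955]
 [  0.           0.           1.        ]]
side [[-0.97810694 -0.13262832  0.16036377  0.43643979]
 [-0.2071289   0.69491865 -0.68861142  0.63085888]
 [-0.0201104  -0.70675158 -0.70717592  0.7798099 ]
 [ 0.          0.          0.          1.        ]] -0.023640584259974142 [[462.99708597   0.         325.71957799]
 [  0.         462.99708597 238.36974096]
 [  0.           0.           1.        ]]
0.022 {'t': 0.1, 'joint_positions': array([ 1.23042355e+00,  4.91491776e-01,  1.55936113e+00,  2.58788894e-05,
        1.09169456e+00, -1.05598206e-01]), 'joint_velocities': array([ 7.54764103e-05, -1.23004319e-03, -4.91237962e-04,  1.27995421e-03,
        1.31340381e-03, -1.09370939e-03]), 'effort': array([ 2.18659952e-03, -6.13616395e+01, -2.58605701e+01,  6.93944888e-02,
        4.70037991e-02, -6.31475791e-05]), 'tool_pos': array([0.14530116, 0.60769209, 0.23613426]), 'eef_rot': array([-1.16770096e-04,  1.17123790e-01,  9.93117208e-01, -4.63047433e-04]), 'contact_force': array([-0.37425173, -0.53381183, -0.29848128]), 'torque': array([-0.02565516, -0.00608166,  0.01201147]), 'gripper_force': 0.0, 'gripper_width': 0.09459251203532525}
```

View pics/top0.png

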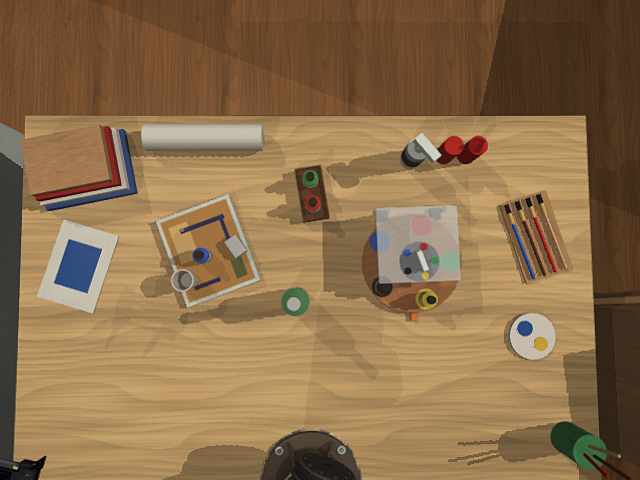

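View pics/side0.png

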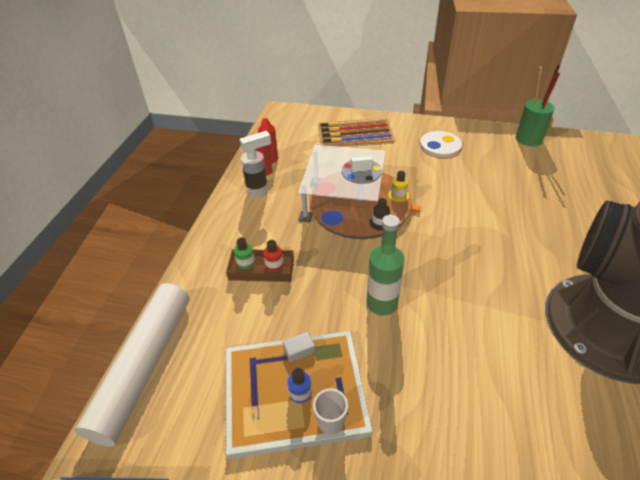

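The stray ink is blue, at top-view (201,255), between the cup (182,280) and the tin (235,246). The carousel centre is near (420,262), with the marker at (413,316) and the soda bottle at (294,301). Next I'll enlarge these areas.

```bash
python3 -c "
from h import *
s=snap('top');a=s['pixels'][:,:,::-1]
c=cv2.resize(a[200:325,355:475],None,fx=4,fy=4,interpolation=cv2.INTER_CUBIC)[:500]
d=cv2.resize(a[190:315,150:225+25],None,fx=3.2,fy=4,interpolation=cv2.INTER_CUBIC)
cv2.imwrite('pics/crop1.png',np.hstack([c,d]))
hsv=cv2.cvtColor(s['pixels'],cv2.COLOR_RGB2HSV)
def blobs(lo,hi,box,z,nm,amin=8):
    m=cv2.inRange(hsv,lo,hi);w=np.zeros_like(m);x0,y0,x1,y1=box;w[y0:y1,x0:x1]=m[y0:y1,x0:x1]
    n,_,st,ce=cv2.connectedComponentsWithStats(w)
    for i in range(1,n):
        if st[i,4]>=amin: print(nm,st[i],ce[i].round(1),onz(s,*ce[i],z).round(4))
blobs((5,180,150),(16,255,255),(395,300,430,330),.012,'marker')
blobs((0,0,190),(180,40,255),(400,240,440,280),.145,'knob')
blobs((0,0,0),(180,255,60),(185,235,220,270),.09,'cap')
blobs((105,120,60),(125,255,255),(185,235,220,272),.064,'blue')
blobs((0,0,120),(180,60,255),(165,262,198,300),.082,'cup')
blobs((0,0,100),(180,60,255),(220,230,250,262),.044,'tin')
blobs((35,80,40),(85,255,255),(270,280,320,320),.14,'soda')
blobs((0,120,120),(6,255,255),(400,235,440,280),.111,'dotR',3)
blobs((45,120,100),(75,255,255),(400,235,440,280),.111,'dotG',3)
blobs((105,120,60),(125,255,255),(400,235,440,280),.111,'dotB',3)
blobs((22,120,120),(32,255,255),(410,265,440,283),.111,'dotY',3)
"
```

```text
marker [411 313   6   8  40] [413.4 316.4] [ 0.413  -0.2736  0.012 ]
knob [418 251  10  20  83] [422.5 260.6] [ 0.5529 -0.2695  0.145 ]
cap [194 251  10   8  62] [198.5 254.5] [0.5728 0.2649 0.09  ]
blue [194 248  15  15 114] [202.  255.2] [0.5722 0.2622 0.064 ]
cup [171 262  26  38 382] [182.2 280.2] [0.5107 0.3056 0.082 ]
tin [224 230  26  32 412] [237.8 245.1] [0.5985 0.1766 0.044 ]
soda [281 288  28  28 436] [295.3 300.9] [0.4609 0.0286 0.14  ]
dotR [420 243   7   7  40] [423.2 246.1] [ 0.5892 -0.2798  0.111 ]
dotG [432 258   6   6  32] [434.5 260.5] [ 0.5542 -0.3065  0.111 ]
dotB [403 249   8   7  36] [406.5 252.3] [ 0.5743 -0.239   0.111 ]
dotY [422 272   7   7  41] [425.  275.2] [ 0.5188 -0.2827  0.111 ]
```

View pics/crop1.png

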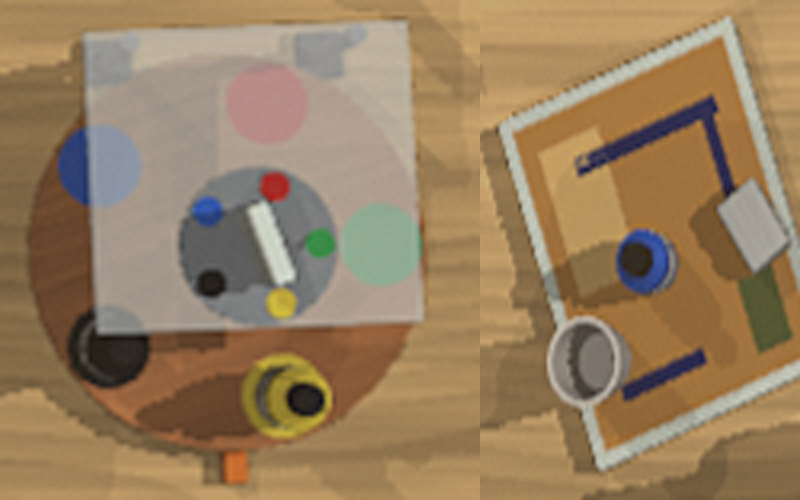

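The crop shows yellow about 20° past the front, so the turntable sits between clicks. The blue dot is at (406,252) and the white bar points about 23° off x. Next I'll fit the axis, the yaw and the bottle position using both views.

```bash
cat > m.py <<'E'
from h import *
from scipy.optimize import least_squares
P=np.array([[.5892,-.2798],[.5542,-.3065],[.5743,-.239],[.5188,-.2827]])
# bays clockwise yellow,black,blue,red,green: dir = pi+yaw - k*72deg
k=np.array([3,4,2,0])
f=lambda q:(np.c_[q[0]+q[2]*np.cos(np.pi+q[3]-k*1.2566),q[1]+q[2]*np.sin(np.pi+q[3]-k*1.2566)]-P).ravel()
r=least_squares(f,[.553,-.268,.035,.4]);print('dial',r.x.round(4),np.abs(r.fun).max())
s=snap('side');t=snap('top')
hsv=cv2.cvtColor(s['pixels'],cv2.COLOR_RGB2HSV)
def blobs(lo,hi,box,z,nm,amin=8):
    m=cv2.inRange(hsv,lo,hi);w=np.zeros_like(m);x0,y0,x1,y1=box;w[y0:y1,x0:x1]=m[y0:y1,x0:x1]
    n,_,st,ce=cv2.connectedComponentsWithStats(w)
    for i in range(1,n):
        if st[i,4]>=amin: print(nm,st[i],ce[i].round(1),onz(s,*ce[i],z).round(4))
blobs((0,0,0),(180,255,70),(285,362,315,385),.079,'cap')
blobs((105,120,40),(125,255,255),(285,365,315,410),.05,'blue')
blobs((5,180,150),(16,255,255),(405,200,425,216),.006,'marker')
blobs((0,0,190),(180,40,255),(350,155,375,175),.13,'knob')
blobs((0,60,80),(8,255,255),(340,160,385,185),.111,'dR',3)
blobs((105,90,60),(125,255,255),(340,160,385,185),.111,'dB',3)
blobs((20,90,80),(32,255,255),(340,160,385,185),.111,'dY',3)
blobs((40,80,60),(80,255,255),(340,160,385,185),.111,'dG',3)
# roof front corners from the top view
for u,v in((355+98/4,200+335/4),(355+422/4,200+320/4),(355+82/4,200+32/4),(355+406/4,200+20/4)): print('roof',onz(t,u,v,.105).round(4))
E
python3 m.py
```

```text
dial [ 0.5534 -0.2697  0.037   0.3481] 0.000495477027740443
cap [293 369  11  15 140] [298.  376.3] [0.5737 0.2726 0.079 ]
blue [288 373  22  21 244] [299.1 385.2] [0.5734 0.2735 0.05  ]
marker [411 205   9   7  53] [414.9 208. ] [ 0.4137 -0.2704  0.006 ]
knob [350 155  25   7 145] [361.9 157.5] [ 0.5554 -0.2868  0.13  ]
dR [344 163   8   5  35] [347.4 165.1] [ 0.5884 -0.2761  0.111 ]
dB [347 174   7   5  28] [350.2 176. ] [ 0.5744 -0.2348  0.111 ]
dY [373 165   8   6  33] [376.3 167.7] [ 0.5185 -0.2783  0.111 ]
roof [ 0.499  -0.1735  0.105 ]
roof [ 0.5068 -0.3702  0.105 ]
roof [ 0.6832 -0.1663  0.105 ]
roof [ 0.6898 -0.3649  0.105 ]
```

{"method": "send_rows", "body": {"steps": [{"delta_pos":[0,0,-0.4],"twist":1},{"delta_pos":[0,0,-0.4],"twist":1},{"delta_pos":[0,0,-0.4],"twist":1},{"delta_pos":[0,0,-0.4],"twist":1},{"delta_pos":[0,0,-0.4],"twist":1},{"delta_pos":[0,0,-0.4],"twist":1},{"delta_pos":[0,0,-0.4],"twist":1},{"delta_pos":[0,0,-0.4],"twist":1},{"delta_pos":[0,0,-0.4],"twist":1},{"delta_pos":[0,0,-0.4],"twist":1},{"delta_pos":[0,0,-0.4],"twist":1},{"delta_pos":[0,0,0],"twist":1}]}}

```text
t: 1.25
tool_pos: [0.1455, 0.6082, 0.3486]
eef_rot: [-0.0, 0.564, 0.826, 0.001]
contact_force: [0.0, 0.6, 0.5]
gripper_width: 0.095
gripper_force: 0.0
```

{"method": "send_rows", "body": {"steps": [{"delta_pos":[0,0,0],"twist":1},{"delta_pos":[0,0,0],"twist":1},{"delta_pos":[0,0,0],"twist":1},{"delta_pos":[0,0,0],"twist":1},{"delta_pos":[0,0,0],"twist":1},{"delta_pos":[0,0,0],"twist":1},{"delta_pos":[0,0,0],"twist":1},{"delta_pos":[0,0,0],"twist":1},{"delta_pos":[0,0,0],"twist":1},{"delta_pos":[0,0,0],"twist":1},{"delta_pos":[0,0,0],"twist":1},{"delta_pos":[0,0,0],"twist":1}]}}

```text
t: 2.25
tool_pos: [0.1453, 0.6078, 0.3465]
eef_rot: [0.0, 0.882, 0.472, -0.0]
contact_force: [0.2, 0.1, -0.2]
gripper_width: 0.0951
gripper_force: 0.0
```

{"method": "send_rows", "body": {"steps": [{"delta_pos":[0,0,0],"twist":1},{"delta_pos":[0,0,0],"twist":1},{"delta_pos":[0,0,0],"twist":1},{"delta_pos":[0,0,0],"twist":1},{"delta_pos":[0,0,0],"twist":1},{"delta_pos":[0,0,0],"twist":1},{"delta_pos":[0,0,0],"twist":1},{"delta_pos":[0,0,0],"twist":1},{"delta_pos":[0,0,0],"twist":0}]}}

```text
t: 3.0
tool_pos: [0.1454, 0.6078, 0.3465]
eef_rot: [0.0, 0.985, 0.171, -0.0]
contact_force: [-0.4, 0.2, 0.2]
gripper_width: 0.0949
gripper_force: 0.0
```

{"method": "send_rows", "body": {"steps": [{"delta_pos":[0.536,0.956,0],"twist":0},{"delta_pos":[0.536,0.956,0],"twist":0},{"delta_pos":[0.536,0.956,0],"twist":0},{"delta_pos":[0.536,0.956,0],"twist":0},{"delta_pos":[0.536,0.956,0],"twist":0},{"delta_pos":[0.536,0.956,0],"twist":0},{"delta_pos":[0.536,0.956,0],"twist":0},{"delta_pos":[0.536,0.956,0],"twist":0},{"delta_pos":[0.536,0.956,0],"twist":0},{"delta_pos":[0.536,0.956,0],"twist":0}]}}

```text
t: 3.83
tool_pos: [0.3534, 0.4276, 0.3467]
eef_rot: [-0.0, 0.985, 0.174, 0.0]
contact_force: [0.6, -0.3, -0.2]
gripper_width: 0.0949
gripper_force: 0.0
```

{"method": "send_rows", "body": {"steps": [{"delta_pos":[0.536,0.956,0],"twist":0},{"delta_pos":[0.536,0.956,0],"twist":0},{"delta_pos":[0.536,0.956,0],"twist":0},{"delta_pos":[0.536,0.956,0],"twist":0},{"delta_pos":[0.536,0.956,0],"twist":0},{"delta_pos":[0.536,0.956,0],"twist":0},{"delta_pos":[0.536,0.956,0],"twist":0},{"delta_pos":[0.536,0.956,0],"twist":0},{"delta_pos":[0.536,0.956,0],"twist":0},{"delta_pos":[0.536,0.956,0],"twist":0}]}}

```text
t: 4.67
tool_pos: [0.5608, 0.2483, 0.3466]
eef_rot: [-0.0, 0.985, 0.174, -0.0]
contact_force: [0.8, 0.3, 0.2]
gripper_width: 0.0951
gripper_force: 0.0
```

{"method": "send_rows", "body": {"steps": [{"delta_pos":[-0.366,0.968,0],"twist":0},{"delta_pos":[-0.366,0.968,0],"twist":0},{"delta_pos":[-0.366,0.968,0],"twist":0},{"delta_pos":[-0.366,0.968,0],"twist":0},{"delta_pos":[-0.366,0.968,0],"twist":0},{"delta_pos":[-0.366,0.968,0],"twist":0},{"delta_pos":[-0.366,0.968,0],"twist":0},{"delta_pos":[-0.366,0.968,0],"twist":0},{"delta_pos":[-0.366,0.968,0],"twist":0},{"delta_pos":[-0.366,0.968,0],"twist":0}]}}

```text
t: 5.5
tool_pos: [0.5559, -0.0105, 0.3467]
eef_rot: [-0.0, 0.985, 0.174, 0.0]
contact_force: [1.0, 0.1, 1.2]
gripper_width: 0.0945
gripper_force: 0.0
```

{"method": "send_rows", "body": {"steps": [{"delta_pos":[-0.366,0.968,0],"twist":0},{"delta_pos":[-0.366,0.968,0],"twist":0},{"delta_pos":[-0.366,0.968,0],"twist":0},{"delta_pos":[-0.366,0.968,0],"twist":0},{"delta_pos":[-0.366,0.968,0],"twist":0},{"delta_pos":[-0.366,0.968,0],"twist":0},{"delta_pos":[-0.366,0.968,0],"twist":0},{"delta_pos":[-0.366,0.968,0],"twist":0},{"delta_pos":[-0.366,0.968,0],"twist":0},{"delta_pos":[-0.366,0.968,0],"twist":0},{"delta_pos":[0,0,0],"twist":0},{"delta_pos":[0,0,0],"twist":0}]}}

```text
t: 6.5
tool_pos: [0.552, -0.2689, 0.3461]
eef_rot: [-0.0, 0.985, 0.173, -0.0]
contact_force: [0.5, 0.5, -0.4]
gripper_width: 0.0953
gripper_force: 0.0
```

{"method": "send_rows", "body": {"hand": 0.2, "steps": [{"delta_pos":[0.02,0,0.9],"twist":0},{"delta_pos":[0.02,0,0.9],"twist":0},{"delta_pos":[0,0,0.9],"twist":0},{"delta_pos":[0,0,0.9],"twist":0},{"delta_pos":[0,0,0.9],"twist":0},{"delta_pos":[0,0,0.9],"twist":0},{"delta_pos":[0,0,0.9],"twist":0},{"delta_pos":[0,0,0.9],"twist":0},{"delta_pos":[0,0,0.6],"twist":0},{"delta_pos":[0,0,0.4],"twist":0},{"delta_pos":[0,0,0],"twist":0},{"delta_pos":[0,0,0],"twist":0}]}}

```text
t: 7.5
tool_pos: [0.5535, -0.2671, 0.1419]
eef_rot: [-0.0, 0.985, 0.173, 0.0]
contact_force: [0.5, 0.3, 0.5]
gripper_width: 0.057
gripper_force: 0.0
```

{"method": "send_rows", "body": {"hand": -1, "steps": [{"delta_pos":[0,0,0],"twist":0},{"delta_pos":[0,0,0],"twist":0},{"delta_pos":[0,0,0],"twist":0},{"delta_pos":[0,0,0],"twist":0},{"delta_pos":[0,0,0],"twist":0},{"delta_pos":[0,0,0],"twist":0},{"delta_pos":[0,0,0],"twist":0},{"delta_pos":[0,0,0],"twist":0},{"delta_pos":[0,0,0],"twist":0},{"delta_pos":[0,0,0],"twist":0}]}}

```text
t: 8.33
tool_pos: [0.5528, -0.2664, 0.1417]
eef_rot: [-0.001, 0.985, 0.172, -0.0]
contact_force: [-2.6, 7.6, 4.4]
gripper_width: 0.014
gripper_force: 30.0
```

{"method": "send_rows", "body": {"steps": [{"delta_pos":[0,-0.04,0],"twist":-0.5},{"delta_pos":[0,0,0],"twist":-0.8},{"delta_pos":[0,0,0],"twist":-0.8},{"delta_pos":[0,0,0],"twist":-0.8},{"delta_pos":[0,0,0],"twist":-0.8},{"delta_pos":[0,0,0],"twist":-0.8},{"delta_pos":[0,0,0],"twist":-0.8},{"delta_pos":[0,0,0],"twist":-0.8},{"delta_pos":[0,0,0],"twist":-0.8},{"delta_pos":[0,0,0],"twist":-0.8}]}}

```text
t: 9.17
tool_pos: [0.5527, -0.2663, 0.1417]
eef_rot: [-0.001, 0.886, 0.464, -0.0]
contact_force: [-1.0, 2.1, 2.3]
gripper_width: 0.0134
gripper_force: 30.0
```

{"method": "send_rows", "body": {"steps": [{"delta_pos":[0,0,0],"twist":-0.9},{"delta_pos":[0,0,0],"twist":-0.9},{"delta_pos":[0,0,0],"twist":-0.9},{"delta_pos":[0,0,0],"twist":-0.9},{"delta_pos":[0,0,0],"twist":-0.9},{"delta_pos":[0,0,0],"twist":-0.9},{"delta_pos":[0,0,0],"twist":-0.9},{"delta_pos":[0,0,0],"twist":-0.9},{"delta_pos":[0,0,0],"twist":-0.9},{"delta_pos":[0,0,0],"twist":-0.9},{"delta_pos":[0,0,0],"twist":-0.9},{"delta_pos":[0,0,0],"twist":-0.9}]}}

```text
t: 10.17
tool_pos: [0.5526, -0.2665, 0.1416]
eef_rot: [-0.0, 0.61, 0.793, 0.0]
contact_force: [-2.4, 1.0, 1.8]
gripper_width: 0.014
gripper_force: 29.8
```

{"method": "send_rows", "body": {"steps": [{"delta_pos":[0,0,0],"twist":-0.9},{"delta_pos":[0,0,0],"twist":-0.9},{"delta_pos":[0,0,0],"twist":-0.9},{"delta_pos":[0,0,0],"twist":-0.9},{"delta_pos":[0,0,0],"twist":-0.9},{"delta_pos":[0,0,0],"twist":-0.9},{"delta_pos":[0,0,0],"twist":-0.9},{"delta_pos":[0,0,0],"twist":-0.9},{"delta_pos":[0,0,0],"twist":-0.9},{"delta_pos":[0,0,0],"twist":-0.9},{"delta_pos":[0,0,0],"twist":0},{"delta_pos":[0,0,0],"twist":0}]}}

```text
t: 11.17
tool_pos: [0.5527, -0.2665, 0.1417]
eef_rot: [-0.0, 0.294, 0.956, 0.0]
contact_force: [-2.8, 2.1, 2.2]
gripper_width: 0.0138
gripper_force: 30.0
```

{"method": "send_rows", "body": {"hand": 0.2, "steps": [{"delta_pos":[0,0,0],"twist":0},{"delta_pos":[0,0,0],"twist":0},{"delta_pos":[0,0,0],"twist":0},{"delta_pos":[0,0,0],"twist":0},{"delta_pos":[0,0,0],"twist":0},{"delta_pos":[0,0,0],"twist":0},{"delta_pos":[0,0,0],"twist":0},{"delta_pos":[0,0,0],"twist":0}]}}

```text
t: 11.83
tool_pos: [0.5529, -0.2667, 0.1416]
eef_rot: [-0.0, 0.293, 0.956, 0.0]
contact_force: [-0.0, -0.2, -0.1]
gripper_width: 0.056
gripper_force: 0.0
```

{"method": "send_rows", "body": {"steps": [{"delta_pos":[0,0,-0.9],"twist":0},{"delta_pos":[0,0,-0.9],"twist":0},{"delta_pos":[0,0,-0.9],"twist":0},{"delta_pos":[0,0,-0.9],"twist":0},{"delta_pos":[0,0,-0.9],"twist":0},{"delta_pos":[0,0,-0.9],"twist":0},{"delta_pos":[0,0,-0.9],"twist":0},{"delta_pos":[0,0,-0.9],"twist":0},{"delta_pos":[0,0,-0.9],"twist":0},{"delta_pos":[0,0,0],"twist":0}]}}

```text
t: 12.67
tool_pos: [0.5536, -0.2671, 0.3486]
eef_rot: [0.003, 0.293, 0.956, -0.001]
contact_force: [0.3, 0.1, 0.4]
gripper_width: 0.0572
gripper_force: 0.0
```

{"method": "send_rows", "body": {"steps": [{"delta_pos":[0.566,0.906,0],"twist":0},{"delta_pos":[0.566,0.906,0],"twist":0},{"delta_pos":[0.566,0.906,0],"twist":0},{"delta_pos":[0.566,0.906,0],"twist":0},{"delta_pos":[0.566,0.906,0],"twist":0},{"delta_pos":[0.566,0.906,0],"twist":0},{"delta_pos":[0.566,0.906,0],"twist":0},{"delta_pos":[0.566,0.906,0],"twist":0},{"delta_pos":[0.566,0.906,0],"twist":0},{"delta_pos":[0.566,0.906,0],"twist":0}]}}

```text
t: 13.5
tool_pos: [0.5623, 0.0015, 0.3436]
eef_rot: [-0.0, 0.293, 0.956, 0.0]
contact_force: [-0.2, -1.2, 0.5]
gripper_width: 0.0573
gripper_force: 0.0
```

{"method": "send_rows", "body": {"steps": [{"delta_pos":[0.566,0.906,0],"twist":0},{"delta_pos":[0.566,0.906,0],"twist":0},{"delta_pos":[0.566,0.906,0],"twist":0},{"delta_pos":[0.566,0.906,0],"twist":0},{"delta_pos":[0.566,0.906,0],"twist":0},{"delta_pos":[0.566,0.906,0],"twist":0},{"delta_pos":[0.566,0.906,0],"twist":0},{"delta_pos":[0.566,0.906,0],"twist":0},{"delta_pos":[0.566,0.906,0],"twist":0},{"delta_pos":[0.566,0.906,0],"twist":0},{"delta_pos":[0,0,0],"twist":0}]}}

```text
t: 14.42
tool_pos: [0.5718, 0.2708, 0.343]
eef_rot: [-0.001, 0.292, 0.957, 0.0]
contact_force: [0.5, -0.3, 0.0]
gripper_width: 0.0569
gripper_force: 0.0
```

{"method": "send_rows", "body": {"steps": [{"delta_pos":[0,0,0.9],"twist":0.92},{"delta_pos":[0,0,0.9],"twist":0.92},{"delta_pos":[0,0,0.9],"twist":0.92},{"delta_pos":[0,0,0.9],"twist":0.92},{"delta_pos":[0,0,0.9],"twist":0.92},{"delta_pos":[0,0,0.8],"twist":0},{"delta_pos":[0,0,0],"twist":0},{"delta_pos":[0,0,0],"twist":0}]}}

```text
t: 15.08
tool_pos: [0.5721, 0.2666, 0.211]
eef_rot: [-0.001, 0.463, 0.886, -0.001]
contact_force: [0.2, -0.4, 0.1]
gripper_width: 0.0573
gripper_force: 0.0
```

```bash
cat > m2.py <<'E'
from h import *
P={}
for n,bs in(('top',{'R':((0,120,120),(6,255,255)),'B':((105,120,60),(125,255,255)),'G':((45,100,80),(80,255,255)),'Y':((22,120,120),(32,255,255))}),):
    s=snap(n);hsv=cv2.cvtColor(s['pixels'],cv2.COLOR_RGB2HSV)
    for c,(lo,hi) in bs.items():
        m=cv2.inRange(hsv,lo,hi);w=np.zeros_like(m);w[243:283,399:441]=m[243:283,399:441]
        nn,_,st,ce=cv2.connectedComponentsWithStats(w)
        for i in range(1,nn):
            if 15<st[i,4]<80:
                p=onz(s,*ce[i],.111);print(c,st[i,4],p.round(4),np.degrees(np.arctan2(p[1]+.2697,p[0]-.5534)).round(1))
    m=cv2.inRange(hsv,(105,120,60),(125,255,255));w=np.zeros_like(m);w[275:315,385:440]=m[275:315,385:440]
    nn,_,st,ce=cv2.connectedComponentsWithStats(w)
    for i in range(1,nn):
        if st[i,4]>50: print('bay',st[i],onz(s,*ce[i],.02).round(4))
    t=s['pixels'][:,:,::-1]
sd=snap('side')['pixels'][:,:,::-1]
a=cv2.resize(t[200:325,150:250],(400,500),interpolation=cv2.INTER_CUBIC);b=cv2.resize(sd[320:460,220:380-48],(400,500),interpolation=cv2.INTER_CUBIC)
cv2.imwrite('pics/c2.png',np.hstack([a,b]))
print(ctrl.get_state()['tool_pos'],ctrl.get_state()['joint_positions'])
E
python3 m2.py
```

```text
R 40 [ 0.5408 -0.235   0.111 ] 109.9
B 38 [ 0.5161 -0.2708  0.111 ] -178.3
G 38 [ 0.5824 -0.2468  0.111 ] 38.3
Y 40 [ 0.5845 -0.291   0.111 ] -34.4
bay [404 291  20  21 313] [ 0.4532 -0.273   0.02  ]
[0.57280203 0.26700613 0.21286849] [ 3.31713284e-01  5.23406171e-01  1.56913702e+00  4.54838682e-05
  1.04747814e+00 -2.76614568e-01]
```

View pics/c2.png

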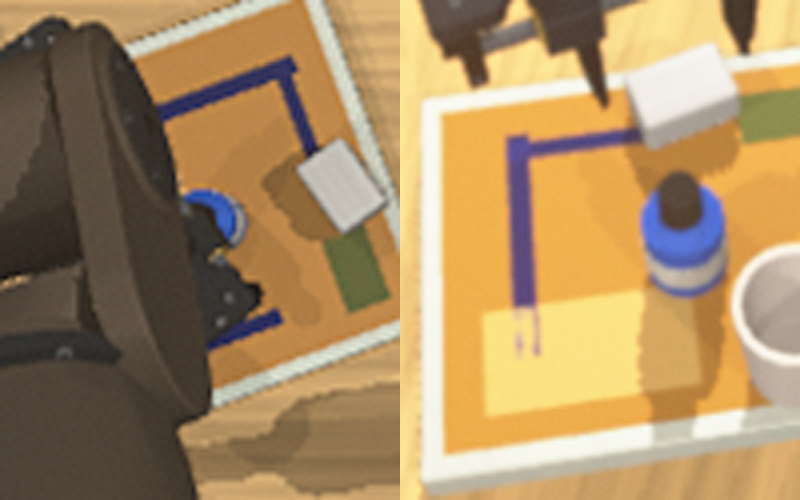

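The blue bay now stands at the front: top view gives (0.453,-0.273). The bottle is still upright, and the open gripper has room between the cup and the tin.

{"method": "send_rows", "body": {"hand": 0.5, "steps": [{"delta_pos":[0,0,0.5],"twist":0},{"delta_pos":[0,0,0.5],"twist":0},{"delta_pos":[0,0,0.5],"twist":0},{"delta_pos":[0,0,0.5],"twist":0},{"delta_pos":[0,0,0.6],"twist":0},{"delta_pos":[0,0,0.6],"twist":0},{"delta_pos":[0,0,0.6],"twist":0},{"delta_pos":[0,0,0.6],"twist":0},{"delta_pos":[0,0,0.6],"twist":0},{"delta_pos":[0,0,0.6],"twist":0},{"delta_pos":[0,0,0.6],"twist":0},{"delta_pos":[0,0,0],"twist":0}]}}

```text
t: 16.18
tool_pos: [0.5721, 0.2669, 0.0555]
eef_rot: [-0.001, 0.463, 0.886, -0.001]
contact_force: [0.9, -0.0, -0.2]
gripper_width: 0.0714
gripper_force: 0.0
```

{"method": "send_rows", "body": {"hand": -0.9, "steps": [{"delta_pos":[0,0,0],"twist":0},{"delta_pos":[0,0,0],"twist":0},{"delta_pos":[0,0,0],"twist":0},{"delta_pos":[0,0,0],"twist":0},{"delta_pos":[0,0,0],"twist":0},{"delta_pos":[0,0,0],"twist":0},{"delta_pos":[0,0,0],"twist":0},{"delta_pos":[0,0,0],"twist":0},{"delta_pos":[0,0,0],"twist":0},{"delta_pos":[0,0,0],"twist":0}]}}

```text
t: 17.02
tool_pos: [0.573, 0.2674, 0.0575]
eef_rot: [0.001, 0.463, 0.886, 0.001]
contact_force: [1.9, 0.3, 5.3]
gripper_width: 0.0394
gripper_force: 30.0
```

{"method": "send_rows", "body": {"steps": [{"delta_pos":[0,0,-0.4],"twist":0},{"delta_pos":[0,0,-0.8],"twist":0},{"delta_pos":[0,0,-1],"twist":0},{"delta_pos":[0,0,-1],"twist":0},{"delta_pos":[0,0,-1],"twist":0},{"delta_pos":[0,0,-1],"twist":0},{"delta_pos":[0,0,-1],"twist":0},{"delta_pos":[0,0,-1],"twist":0},{"delta_pos":[0,0,-1],"twist":0},{"delta_pos":[0,0,-1],"twist":0},{"delta_pos":[0,0,-0.6],"twist":0},{"delta_pos":[0,0,0],"twist":0}]}}

```text
t: 18.02
tool_pos: [0.5727, 0.2672, 0.3055]
eef_rot: [0.002, 0.463, 0.886, 0.002]
contact_force: [-0.4, -0.4, -1.7]
gripper_width: 0.0395
gripper_force: 30.0
```

```bash
python3 -c "
from h import *
s=snap('side','s3.png');t=snap('top');st=ctrl.get_state();print(st['tool_pos'],st['eef_rot'],st['gripper_width'])
p=proj(s,st['tool_pos']);print(p)
u,v=map(int,p);a=s['pixels'][max(0,v-80):v+120,max(0,u-100):u+100,::-1];cv2.imwrite('pics/c3.png',cv2.resize(a,None,fx=2.5,fy=2.5))"
```

```text
[0.57189334 0.26689807 0.30145328] [-8.28109080e-05  4.63007661e-01  8.86354268e-01 -1.05747951e-04] 0.039536963960777355
[289.73344475 289.29399738]
```

View pics/c3.png

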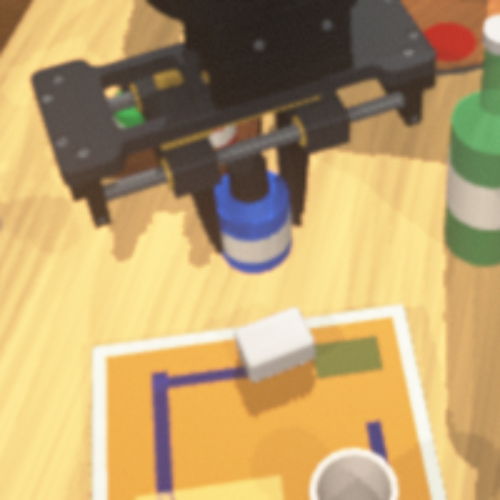

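The bottle is held upright and centred between the fingers, body at crop (255,240). The cup and tin haven't moved. Now I'll carry it high to the front.

{"method": "send_rows", "body": {"steps": [{"delta_pos":[-0.339,-0.367,-0.3],"twist":0},{"delta_pos":[-0.679,-0.735,-0.3],"twist":0},{"delta_pos":[-0.679,-0.735,-0.3],"twist":0},{"delta_pos":[-0.679,-0.735,-0.3],"twist":0},{"delta_pos":[-0.679,-0.735,-0.3],"twist":0},{"delta_pos":[-0.679,-0.735,-0.3],"twist":0},{"delta_pos":[-0.679,-0.735,-0.3],"twist":0},{"delta_pos":[-0.679,-0.735,-0.1],"twist":0},{"delta_pos":[-0.679,-0.735,0],"twist":0},{"delta_pos":[-0.679,-0.735,0],"twist":0},{"delta_pos":[-0.679,-0.735,0],"twist":0},{"delta_pos":[-0.679,-0.735,0],"twist":0}]}}

```text
t: 19.12
tool_pos: [0.5092, -0.0154, 0.3557]
eef_rot: [-0.001, 0.463, 0.886, -0.0]
contact_force: [-0.3, 0.1, -1.1]
gripper_width: 0.0395
gripper_force: 30.0
```

{"method": "send_rows", "body": {"steps": [{"delta_pos":[-0.679,-0.735,0],"twist":0},{"delta_pos":[-0.679,-0.735,0],"twist":0},{"delta_pos":[-0.679,-0.735,0],"twist":0},{"delta_pos":[-0.679,-0.735,0],"twist":0},{"delta_pos":[-0.679,-0.735,0],"twist":0},{"delta_pos":[-0.679,-0.735,0],"twist":0},{"delta_pos":[-0.679,-0.735,0],"twist":0},{"delta_pos":[-0.679,-0.735,0],"twist":0},{"delta_pos":[-0.679,-0.735,0],"twist":0},{"delta_pos":[-0.339,-0.367,0],"twist":0},{"delta_pos":[0,0,0],"twist":0}]}}

```text
t: 20.03
tool_pos: [0.4581, -0.2479, 0.3556]
eef_rot: [-0.001, 0.464, 0.886, -0.0]
contact_force: [-0.3, 0.5, -1.0]
gripper_width: 0.0396
gripper_force: 30.0
```

{"method": "send_rows", "body": {"steps": [{"delta_pos":[0,0,0],"twist":-1},{"delta_pos":[0,0,0],"twist":-1},{"delta_pos":[0,0,0],"twist":-1},{"delta_pos":[0,0,0],"twist":-1},{"delta_pos":[0,0,0],"twist":-1},{"delta_pos":[0,0,0],"twist":-1},{"delta_pos":[0,0,0],"twist":-1},{"delta_pos":[0,0,0],"twist":-1},{"delta_pos":[0,0,0],"twist":-1},{"delta_pos":[0,0,0],"twist":-1},{"delta_pos":[0,0,0],"twist":-1},{"delta_pos":[0,0,0],"twist":-1}]}}

```text
t: 21.03
tool_pos: [0.4591, -0.2448, 0.3562]
eef_rot: [-0.0, -0.001, 1.0, 0.001]
contact_force: [0.6, 0.6, -1.9]
gripper_width: 0.0395
gripper_force: 30.0
```

{"method": "send_rows", "body": {"steps": [{"delta_pos":[0,0,0],"twist":0},{"delta_pos":[0,0,0],"twist":0},{"delta_pos":[0,0,0],"twist":0}]}}

```text
t: 21.28
tool_pos: [0.4592, -0.2454, 0.3564]
eef_rot: [-0.0, 0.003, 1.0, 0.0]
contact_force: [0.2, -0.7, -1.4]
gripper_width: 0.0396
gripper_force: 30.0
```

{"method": "send_rows", "body": {"steps": [{"delta_pos":[0.12,-0.5,0.5],"twist":0},{"delta_pos":[0.12,-0.53,0.9],"twist":0},{"delta_pos":[0,0,1],"twist":0},{"delta_pos":[0,0,1],"twist":0},{"delta_pos":[0,0,1],"twist":0},{"delta_pos":[0,0,1],"twist":0},{"delta_pos":[0,0,1],"twist":0},{"delta_pos":[0,0,1],"twist":0},{"delta_pos":[0,0,0.8],"twist":0},{"delta_pos":[0,0,0],"twist":0},{"delta_pos":[0,0,0],"twist":0}]}}

```text
t: 22.2
tool_pos: [0.4531, -0.2714, 0.1513]
eef_rot: [-0.001, 0.002, 1.0, 0.001]
contact_force: [0.6, -1.3, -0.7]
gripper_width: 0.0397
gripper_force: 30.0
```

```bash
python3 -c "
from h import *
s=snap('side');st=ctrl.get_state();print(st['tool_pos'],st['eef_rot'],st['gripper_width'])
p=np.array(st['tool_pos']);print(proj(s,p),proj(s,p-[0,0,.0375]),proj(s,[.4533,-.271,.02]))
u,v=map(int,proj(s,p));u0,v0=u-70,v-50;print(u0,v0);a=s['pixels'][v0:v0+120,u0:u0+140,::-1];cv2.imwrite('pics/c4.png',cv2.resize(a,None,fx=5,fy=5,interpolation=cv2.INTER_CUBIC))"
```

```text
[ 0.45347076 -0.27175273  0.15226427] [ 1.10661520e-04  1.86851715e-03  9.99998248e-01 -2.26312781e-05] 0.03951843608801547
[404.90160455 157.86200318] [403.3206169  170.99088449] [399.67224943 201.72699272]
334 107
```

View pics/c4.png

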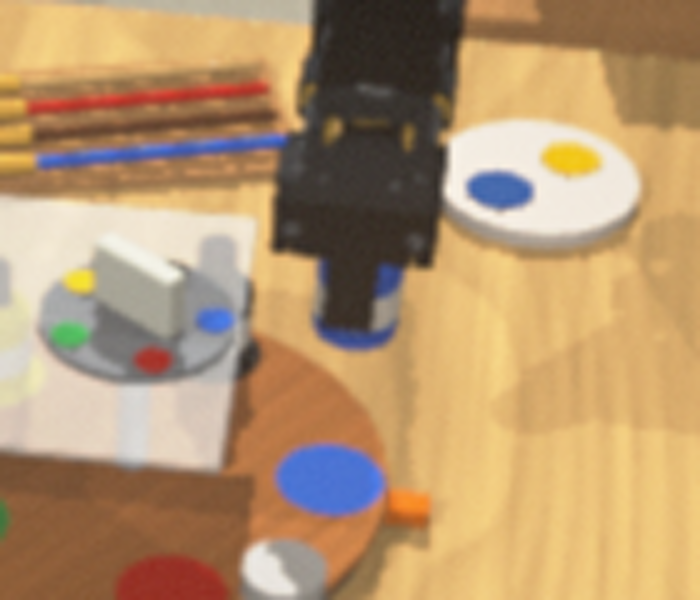

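The bottle's centre in the view is (358,300) in the crop, about 1 mm from the gripper's line. The blue disc is at (330,480), where I projected the front point. I'll lower it with a slow finish.

{"method": "send_rows", "body": {"steps": [{"delta_pos":[-0.05,0,0.4],"twist":0},{"delta_pos":[0,0,0.4],"twist":0},{"delta_pos":[0,0,0.4],"twist":0},{"delta_pos":[0,0,0.4],"twist":0},{"delta_pos":[0,0,0.4],"twist":0},{"delta_pos":[0,0,0.4],"twist":0},{"delta_pos":[0,0,0.4],"twist":0},{"delta_pos":[0,0,0.4],"twist":0},{"delta_pos":[0,0,0.15],"twist":0},{"delta_pos":[0,0,0.1],"twist":0},{"delta_pos":[0,0,0],"twist":0},{"delta_pos":[0,0,0],"twist":0}]}}

```text
t: 23.25
tool_pos: [0.4545, -0.2717, 0.0655]
eef_rot: [0.0, 0.001, 1.0, -0.0]
contact_force: [0.2, -0.1, -1.4]
gripper_width: 0.0395
gripper_force: 30.0
```

{"method": "send_rows", "body": {"steps": [{"delta_pos":[0,0,0.06],"twist":0},{"delta_pos":[0,0,0.06],"twist":0},{"delta_pos":[0,0,0.06],"twist":0},{"delta_pos":[0,0,0.06],"twist":0},{"delta_pos":[0,0,0.04],"twist":0},{"delta_pos":[0,0,0],"twist":0},{"delta_pos":[0,0,0],"twist":0}]}}

```text
t: 23.83
tool_pos: [0.4544, -0.2716, 0.0583]
eef_rot: [-0.0, 0.001, 1.0, 0.0]
contact_force: [0.3, -0.7, -1.8]
gripper_width: 0.0393
gripper_force: 30.0
```

{"method": "send_rows", "body": {"steps": [{"delta_pos":[0,0,0.03],"twist":0},{"delta_pos":[0,0,0.03],"twist":0},{"delta_pos":[0,0,0],"twist":0},{"delta_pos":[0,0,0],"twist":0}]}}

```text
t: 24.17
tool_pos: [0.4545, -0.2718, 0.0575]
eef_rot: [0.0, 0.001, 1.0, -0.0]
contact_force: [-1.9, -0.0, 7.6]
gripper_width: 0.0397
gripper_force: 30.0
```

Contact (7.6 N upward). I'll release and lift.

{"method": "send_rows", "body": {"hand": 0.3, "steps": [{"delta_pos":[0,0,0],"twist":0},{"delta_pos":[0,0,0],"twist":0},{"delta_pos":[0,0,0],"twist":0},{"delta_pos":[0,0,0],"twist":0},{"delta_pos":[0,0,0],"twist":0},{"delta_pos":[0,0,0],"twist":0},{"delta_pos":[0,0,0],"twist":0},{"delta_pos":[0,0,0],"twist":0}]}}

```text
t: 24.83
tool_pos: [0.4544, -0.2716, 0.0568]
eef_rot: [0.0, 0.001, 1.0, 0.0]
contact_force: [-0.4, 0.5, -0.1]
gripper_width: 0.0618
gripper_force: 0.0
```

{"method": "send_rows", "body": {"steps": [{"delta_pos":[0,0,-0.3],"twist":0},{"delta_pos":[0,0,-0.6],"twist":0},{"delta_pos":[0,0,-0.8],"twist":0},{"delta_pos":[0,0,-1],"twist":0},{"delta_pos":[0,0,-1],"twist":0},{"delta_pos":[0,0,-1],"twist":0},{"delta_pos":[0,0,-1],"twist":0},{"delta_pos":[0,0,-1],"twist":0},{"delta_pos":[0,0,-1],"twist":0},{"delta_pos":[0,0,-1],"twist":0},{"delta_pos":[0,0,-1],"twist":0},{"delta_pos":[0,0,0],"twist":0}]}}

```text
t: 25.83
tool_pos: [0.4552, -0.2722, 0.3045]
eef_rot: [0.003, 0.001, 1.0, -0.002]
contact_force: [0.4, -0.8, -0.3]
gripper_width: 0.0617
gripper_force: 0.0
```

```bash
python3 -c "
from h import *
s=snap('side');st=ctrl.get_state();print(st['t'],st['tool_pos'])
u,v=map(int,proj(s,[.4534,-.271,.05]));u0,v0=u-80,v-50;print(u0,v0,proj(s,[.4534,-.271,.09]),proj(s,[.4534,-.271,.02]));a=s['pixels'][v0:v0+110,u0:u0+150,::-1];cv2.imwrite('pics/c5.png',cv2.resize(a,None,fx=5,fy=5,interpolation=cv2.INTER_CUBIC))"
```

```text
25.8833 [ 0.4547531  -0.27184394  0.30203014]
320 142 [402.31657302 179.51543886] [399.63229906 201.72219147]
```

View pics/c5.png

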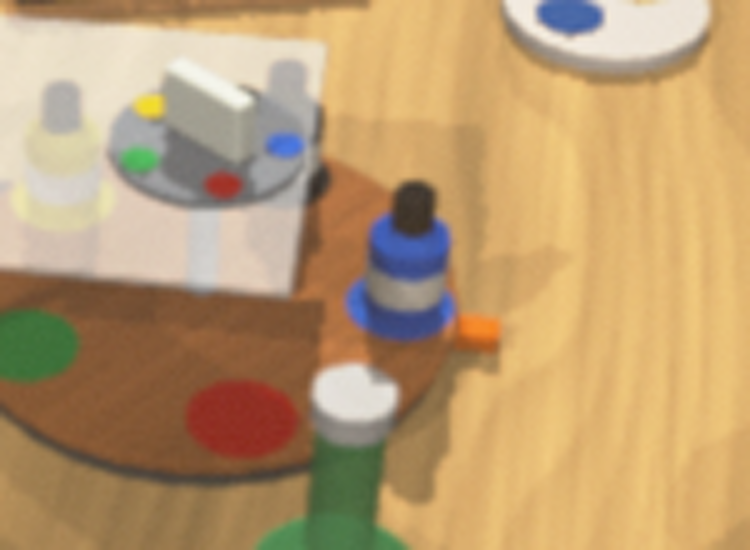

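The bottle stands upright on the blue disc: its base centre is about (406,305) against the disc centre (401,305) in the crop, roughly 2 mm off. The cap top is at about (413,190) against a predicted (412,188). The soda bottle is undisturbed and the gripper is clear.

```bash
python3 -c "
from workcell import ctrl
print(ctrl.job_done())"
```

```text
the job is handed in; nothing more can be done
None
```

The blue ink stands upright on the blue disc at the carousel's front, about 2 mm off centre in the last image, and the job was handed in at about 26 s; no verdict came back.

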